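Slide two inlay discs into their pockets

ROBOT

A 6-joint arm with a two-finger parallel gripper is mounted at the origin on the work surface. World frame = base frame: x ahead of the robot, y to its left, z up, the work surface at z = 0. Lengths are in m, angles in degrees, forces in N, time in s.
With the tool pointing down it reaches from about 0.4 to 0.825 m from the base axis. Payload 7 kg.
Tool frame: the origin (TCP) lies midway between the tips of the shut fingers; the grasp point (between the pads) lies ctrl.tcp_to_grasp behind it (ctrl.tcp_to_grasp is the distance from the TCP to the grasp point, in m); y points along the fingers, z is the direction in which the jaws open and shut, and the axes are right-handed (so a half turn about y gives the same grasp; the last joint's range is limited). The gripper opens to 88 mm and grips with 3 to 60 N. Pads are 19 mm wide; open, the fingers measure 130 mm over their backs; the gripper's body (78 mm by 193 mm) begins 47 mm behind the grasp point.
Start: joints at [-50.529, 20.546, 0.682, 0, -70.136, -16.507], TCP at [0.263, -0.621, 0.203] pointing down, gripper open.
Joint ranges: [-176.03, 176.03], [-82.01, 121.73], [-58.28, 71.71], [-173.87, 95.51], [-174.79, -0.11], [-173.66, 173.66]. Speed limits (degrees/s): [136.94, 136.94, 172.46, 180, 180, 180].

INTERFACE

Orientations are given as [roll, pitch, yaw] about the fixed x, y, z axes, in that order (R = Rz(yaw) Ry(pitch) Rx(roll)).
In Python, from plant import ctrl, snapshot, silhouettes gives the robot as it stands.
- The arm moves only by the shell command python3 -m pendant 'ROWS'. ROWS is JSON, a list that holds one entry, the list of rows, each a list of 7 numbers: the shift along the tool's x, y, z in cm, then the turn, a rotation vector about the tool's x, y, z in degrees, then the opening, from 0 (shut) to 1 (fully open). In form: [[[x, y, z, rx, ry, rz, hand], ...]]. A call has 1 to 12 rows; each row shifts and turns the commanded pose from where the row before left it, along the tool's axes as they then stand; what a row does not reach is not made up. A row lasts 1/12 s, in which the tool goes at most 41.7 mm and 7.16 degrees, less where a joint would pass 70% of its speed; a pose out of reach is approached as far as the arm can. A call with a gripper value outside its range is refused whole. The fingers move at their own pace and stop on an object; the grip force is fixed at half the most. Time passes only in rows, so rows that do not move let the fingers close. It gives the time, the measured TCP pose, the force and the opening at its end, in the units of the state.
- ctrl.get_obs(): the state, without advancing time (a new reading comes with each control period).
- snapshot(name): name is "side" or "top" or "wrist"; returns a dict with "image" (384x512x3 uint8, red, green, blue), "camera_matrix" (3x3 intrinsics, pixels), "eye" and "orientation" of the camera in the world; the wrist camera has in their place "mount" (4x4, takes a point from camera to tool coordinates, whose origin is the TCP and whose axes are the tool frame's). Camera axes: x right, y down, z forward; pixel columns grow to the right and rows downward; lengths in m; the calibration is good to about 2 mm. A picture is of the moment at which its call begins: read the wrist's pose just before it. There is no depth.
- ctrl.close_job(): hands the job in, once; it reports no verdict.
Trained networks look in a picture, given as the dict that the camera call returned (one of the last four; its "shot" number tells which), for a name from the list of things; names that differ only in an ending like _2 or _b are one class to them, and where a whole thing is asked for, a point or a joint stands for the part that bears it (a point fixed in the world has none). Each returns a list of dicts, best first, with "confidence" (0 to 1); they miss things now and then, are a little off and sometimes report something else, mostly with a low value. They report only what shows in the picture. A call takes as long as a camera call. They do not tell look-alikes from the thing itself.
- silhouettes(picture, thing): "mask" (384x512 bool, what is visible of it) and "bbox" ([left, top, width, height] in pixels, round what is visible of it).
The state is a dict: "clock": time; "joint_pos": joint angles; "qvel": joint speeds; "tau": joint torques, N m; "tool_pos": TCP position; "orientation": TCP orientation; "force": force on the tool from outside, world axes, zero at the start; "moment": the same for the moment, N m; "opening": finger opening in m.
Only numpy, scipy, OpenCV 4.12 (cv2) and the standard library are available. Lean on these libraries where they do the work, as an engineer would, in place of code of your own. Each camera call takes 0.05 s, during which the arm holds its last target.

TASK

Finish the painted wall panel: with the fingertips, push each of the two loose inlay discs across the face of the panel until it drops over the edge of its own pocket and lies flat and flush in it, the large yellow disc in the large pocket and the small red disc in the small one, in either order. Only slide and press the discs, never pick them up, and leave the paint jar, the glue bottle and the tape roll where they stand.

Things in the scene. Friction and masses are not known exactly. Their poses are not given: they have to be found in the camera images.
- panel: Dark teal painted wooden panel with purple patches and small lime three-bladed marks, fixed to the bench: 260 (its x) by 280 (its y) by 20 mm thick, lying flat, so its face is 20 mm above the bench. Origin at the centre of its underside; z up. It has two round pockets, both 10 mm deep with floors of bare light wood; the panel's +y side has the large one. The discs start lying flat on the panel's -x half, one in each corner, either one on either side.
- large_pocket (a point): Centre of the floor of the large pocket, 60 mm diameter, 10 mm deep (the floor is 10 mm above the bench, the rim 20 mm). At (40, 75) mm in the panel's x, y. Axes as the panel's.
- small_pocket (a point): Centre of the floor of the small pocket, 48 mm diameter, 10 mm deep (floor 10 mm above the bench, rim 20 mm). At (40, -75) mm in the panel's x, y. Axes as the panel's.
- large_disc_center (a point): Centre (half-way up) of the large yellow plastic disc, 56 mm diameter, 10 mm thick, about 32 g. z is the disc's axis. Its centre is 25 mm above the bench while it lies on the panel, and 15 mm when it lies flush in its pocket.
- small_disc_center (a point): Centre (half-way up) of the small red plastic disc, 44 mm diameter, 10 mm thick, about 20 g. z is the disc's axis. Its centre is 25 mm above the bench while it lies on the panel, and 15 mm when it lies flush in its pocket.
- paint_jar_center (a point): Centre of a small lime green paint jar with a white lid, 32 mm diameter, 42 mm tall, loose, standing on the panel near the middle of its +x edge. Leave it alone.
- glue_bottle_center (a point): Centre of a white glue bottle with an orange cap, 44 mm diameter, 110 mm tall, loose, standing on the bench beside the panel's +y edge. Leave it alone.
- tape_roll_center (a point): Centre of a blue roll of tape, 84 mm outer diameter, 24 mm high, loose, lying flat on the bench beside the panel's -y edge. Leave it alone.
Things that resemble listed ones, but are neither listed nor needed, are in the scene too. Of the things that look like the part that bears small_disc_center, the middle-sized one is meant.

How it is judged (in metres and radians):
At the end, for the whole second after the job is handed in: Each disc lies at rest in its own pocket: centre within 5 mm of the pocket's centre, centre at most 6.5 mm above the pocket floor (flush to 1.5 mm), tilted less than 0.05 rad; jar, bottle and tape roll within 20 mm of where they stood (horizontal distance between large_disc_center and large_pocket below 0.005 m and horizontal distance between small_disc_center and small_pocket below 0.005 m and z of large_disc_center in the frame of large_pocket below 0.0065 m and z of small_disc_center in the frame of small_pocket below 0.0065 m and angle between each of large_disc_center, small_disc_center's own z axis and vertical below 0.05 rad and linear speed of each of large_disc, small_disc below 0.01 m/s and distance of each of paint_jar_center, glue_bottle_center, tape_roll_center from where it was at the start of the episode below 0.02 m); the robot touches nothing.
It fails at once if a disc is lifted more than about 8 mm off the panel's face (height (world z) of any of large_disc_center, small_disc_center above 0.033 m).
It fails at once if the paint jar, the glue bottle or the tape roll is moved by more than 20 mm (distance of any of paint_jar_center, glue_bottle_center, tape_roll_center from where it was at the start of the episode above 0.02 m).
It also fails if it takes over 51 s, if anything falls off the work surface, if the arm or the gripper's body presses on something with over 40 N, if the wrist force passes 120 N, or if a joint passes its speed limit or range.

## Working session

There is one attempt and no reset: what is moved stays moved. The work goes in short steps, Python scripts to look and compute and a shell command to move; the robot and the scene stay as the last step left them, time stands still between calls to the robot, and variables do not carry over. Pictures are saved under pics/ and viewed, and the job is handed in when it is done.

```bash
ls -la; mkdir -p pics
python3 - <<'E'
from plant import ctrl, snapshot, silhouettes
import cv2, json, pickle
o=ctrl.get_obs(); print(o, ctrl.tcp_to_grasp)
for n in ["side","top","wrist"]:
    s=snapshot(n); cv2.imwrite(f"pics/{n}0.png", s["image"][:,:,::-1]); pickle.dump(s,open(f"pics/{n}0.pkl","wb"))
    print(n,{k:v for k,v in s.items() if k!="image"})
    for t in ["panel","large_disc_center","small_disc_center","paint_jar_center","glue_bottle_center","tape_roll_center"]:
        print(t,[(r["bbox"],round(r["confidence"],2)) for r in silhouettes(s,t)])
E
```

```text
total 12
drwxr-xr-x  3 agent agent 4096 Dec  7 14:24 .
drwxr-xr-x 23 root  root  4096 Dec  7 14:24 ..
drwxr-xr-x  2 agent agent 4096 Dec  7 14:24 pics
{'clock': 0.0, 'joint_pos': array([-5.05279463e+01,  2.05915845e+01,  6.33136032e-01, -2.10814364e-02,
       -7.01360231e+01, -1.65052171e+01]), 'qvel': array([ 0.03559264, -0.07719041, -0.12566785, -0.02593128, -0.10005717,
        0.16627722]), 'tau': array([-3.28103924e-04, -5.82713020e+01,  2.93043941e+01,  6.99712202e+00,
        6.59991187e-03, -1.79769040e-04]), 'tool_pos': array([ 0.26312997, -0.62101461,  0.20181317]), 'orientation': array([-8.99037905e+01,  7.84116791e-03,  2.29596637e+01]), 'force': array([-0.11763093,  0.51895156, -0.38798531]), 'moment': array([-0.05666763, -0.00585731, -0.00740926]), 'opening': 0.08703766463950659} 0.0188
side {'camera_matrix': array([[371.62773279,   0.        , 253.32853192],
       [  0.        , 371.62773279, 193.30628784],
       [  0.        ,   0.        ,   1.        ]]), 'eye': array([ 0.41691117, -0.5486143 ,  0.45101399]), 'orientation': array([-125.16955164,    1.11836623,  -
[... 1216 characters left out ...]
oll_center [([317.6, 134.2, 34.8, 34.8], 0.8)]
wrist {'camera_matrix': array([[287.59098536,   0.        , 259.7892101 ],
       [  0.        , 287.59098536, 191.23273085],
       [  0.        ,   0.        ,   1.        ]]), 'mount': array([[-5.88508133e-04,  9.58308131e-01,  2.85736206e-01,
        -7.70648393e-02],
       [-2.37062302e-03, -2.85736790e-01,  9.58305206e-01,
        -1.81086952e-01],
       [ 9.99997017e-01, -1.13402422e-04,  2.43994574e-03,
        -4.28460590e-04],
       [ 0.00000000e+00,  0.00000000e+00,  0.00000000e+00,
         1.00000000e+00]]), 'shot': 3}
panel []
large_disc_center []
small_disc_center []
paint_jar_center []
glue_bottle_center []
tape_roll_center []
```

View pics/top0.png

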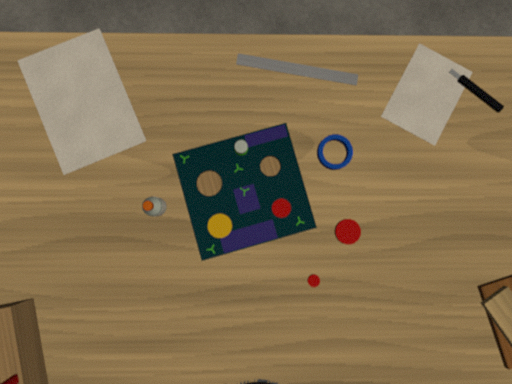

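View pics/side0.png

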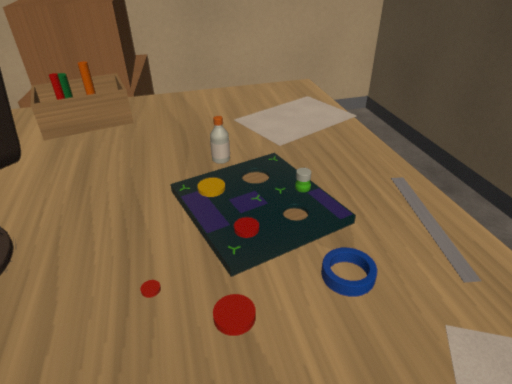

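The top view shows three red discs: on the panel at (281,208), on the bench at (347,232) which is larger, and on the bench at (313,280) which is smaller. The middle-sized one, on the panel, is the one meant. Next I'll enlarge it and measure.

```bash
cat > h.py <<'E'
import numpy as np, cv2, pickle
from scipy.spatial.transform import Rotation as R
from scipy.optimize import least_squares
def cam(s,o=None):
    K=s["camera_matrix"]
    if "mount" in s:
        T=np.eye(4);T[:3,:3]=R.from_euler('xyz',o["orientation"],degrees=True).as_matrix();T[:3,3]=o["tool_pos"]
        M=T@s["mount"]; return K,M[:3,3],M[:3,:3]
    return K,np.array(s["eye"]),R.from_euler('xyz',s["orientation"],degrees=True).as_matrix()
def ray(c,uv,z):
    K,e,Q=c; uv=np.atleast_2d(uv); d=(Q@np.linalg.inv(K)@np.c_[uv,np.ones(len(uv))].T).T
    return e+d*((z-e[2])/d[:,2])[:,None]
def proj(c,P):
    K,e,Q=c; p=(K@Q.T@(np.atleast_2d(P)-e).T).T; return p[:,:2]/p[:,2:]
def tri(cs,uvs):
    f=lambda P: np.concatenate([(proj(c,P)-uv).ravel() for c,uv in zip(cs,uvs)])
    r=least_squares(f,[0.6,0,0.02]); return r.x, np.abs(r.fun).max()
E
python3 - <<'E'
from h import *
S={n:pickle.load(open(f"pics/{n}0.pkl","rb")) for n in["side","top"]}
C={n:cam(S[n]) for n in S}
masks={}
for n in S:
    im=S[n]["image"]; hsv=cv2.cvtColor(im,cv2.COLOR_RGB2HSV); H,Sa,V=[hsv[...,i].astype(int) for i in range(3)]
    red=((H<6)|(H>174))&(Sa>180)&(V>90); yel=(H>17)&(H<30)&(Sa>200)&(V>120)
    wood=(H>8)&(H<25)&(Sa>50)&(Sa<180)&(V>80)
    dark=(~wood)
    for nm,m in [("red",red),("yel",yel),("wood",wood)]:
        k,l,st,ce=cv2.connectedComponentsWithStats(m.astype(np.uint8))
        for i in range(1,k):
            if st[i,4]>60 and st[i,4]<3000:
                ys,xs=np.nonzero(l==i); P=ray(C[n],np.c_[xs,ys],0.030 if nm!="wood" else .02)
                c=P.mean(0);cv=np.sqrt(np.linalg.eigvalsh(np.cov(P[:,:2].T)))*4
                print(n,nm,st[i],ce[i].round(1),"xy",c[:2].round(4),"diam",cv.round(4))
im=S["top"]["image"]; cr=cv2.resize(im[110:300,130:370],None,fx=3.2,fy=3.1,interpolation=cv2.INTER_CUBIC)
cv2.imwrite("pics/crop0.png",cr[:,:,::-1])
E
```

```text
side red [ 49  73  15  26 189] [55.9 85.5] xy [0.0574 0.8481] diam [0.0265 0.3475]
side red [234 217  25  21 410] [246.2 227. ] xy [ 0.5186 -0.0625] diam [0.0439 0.056 ]
side red [141 280  19  17 256] [150.1 288. ] xy [ 0.3523 -0.1582] diam [0.0275 0.0323]
side red [ 213  294   42   41 1383] [233.9 314.2] xy [ 0.461  -0.2339] diam [0.0576 0.0663]
side yel [198 178  27  19 404] [211.  186.6] xy [0.4788 0.0792] diam [0.0546 0.0697]
side wood [444  45  19  17  90] [454.2  53.6] xy [1.6107 0.7972] diam [0.0669 0.2476]
side wood [441  65  14  15  65] [447.9  72. ] xy [1.4276 0.5965] diam [0.0507 0.1932]
side wood [421  85  24  46 263] [433.7 110.3] xy [1.1638 0.3117] diam [0.0483 0.3588]
side wood [243 172  26  11 224] [255.1 177.2] xy [0.5773 0.1038] diam [0.0442 0.0552]
side wood [284 208  24  13 217] [295.  213.9] xy [ 0.6172 -0.039 ] diam [0.0354 0.0436]
side wood [331 262  36  18 460] [348.4 270.8] xy [ 0.6493 -0.1947] diam [0.0358 0.0522]
top red [272 199  19  19 280] [280.9 207.7] xy [ 0.5199 -0.0564] diam [0.0432 0.0449]
top red [335 219  26  25 488] [347.5 231.3] xy [ 0.4646 -0.2114] diam [0.0568 0.0596]
top red [308 275  12  12 110] [313.4 280.3] xy [ 0.3525 -0.1302] diam [0.0269 0.0277]
top yel [208 214  24  24 437] [219.3 225.3] xy [0.48   0.0866] diam [0.0533 0.0556]
top wood [323 140  24  24 432] [334.4 151.8] xy [ 0.6527 -0.1856] diam [0.0548 0.0577]
top wood [260 156  20  20 315] [269.7 165.8] xy [ 0.6193 -0.0314] diam [0.047  0.0482]
top wood [197 171  25  25 497] [208.8 183. ] xy [0.5788 0.1118] diam [0.0587 0.0594]
top wood [ 482  278   30   66 1101] [500.6 305.1] xy [ 0.2897 -0.5728] diam [0.0691 0.1397]
```

View pics/crop0.png

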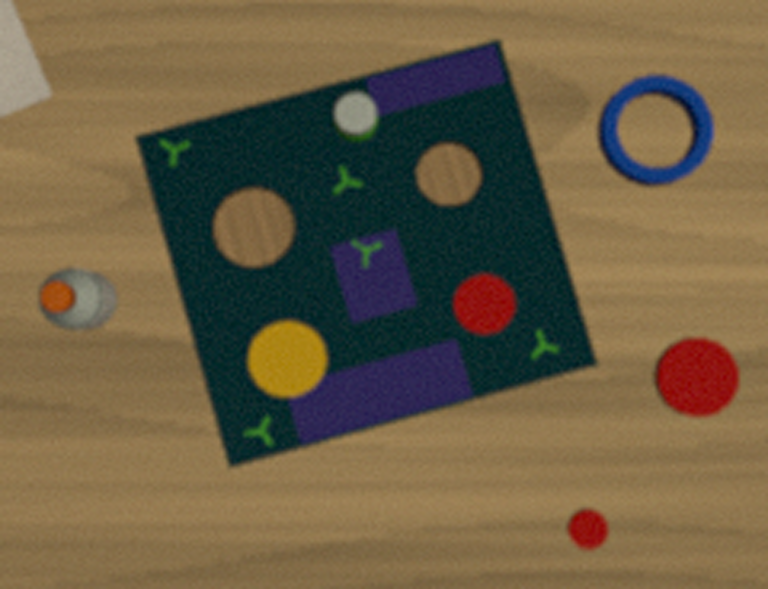

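The enlarged crop confirms it: the red disc on the panel measures 44 mm, against about 58 and 27 mm for the other two. Yellow is on the large pocket's side and red on the small pocket's side. The bottle stands beside the yellow disc's path, so I'll keep the long side of the gripper along the push direction (panel x). Now moving above the panel.

```bash
python3 -m pendant '[[[2.56,-0.28,2.96,0,0,0,1],[2.56,-0.28,2.96,0,0,0,1],[2.56,-0.28,2.96,0,0,0,1],[2.56,-0.28,2.96,0,0,0,1],[2.56,-0.28,2.96,0,0,0,1],[2.56,-0.28,2.96,0,0,0,1],[2.56,-0.28,2.96,0,0,0,1],[2.56,-0.28,2.96,0,0,0,1],[2.56,-0.28,2.96,0,0,0,1],[2.56,-0.28,2.96,0,0,0,1],[2.56,-0.28,2.96,0,0,0,1],[2.56,-0.28,2.96,0,0,0,1]]]'
python3 -m pendant '[[[2.56,-0.28,2.96,0,0,0,1],[2.56,-0.28,2.96,0,0,0,1],[2.56,-0.28,2.96,0,0,0,1],[2.56,-0.28,2.96,0,0,0,1],[2.56,-0.28,2.96,0,0,0,1],[2.56,-0.28,2.96,0,0,0,1]]]'
python3 -m pendant '[[[0,0,0,0,-6.9,0,1],[0,0,0,0,-6.9,0,1],[0,0,0,0,-6.9,0,1],[0,0,0,0,-6.9,0,1],[0,0,0,0,-6.9,0,1],[0,0,0,0,-6.9,0,1],[0,0,0,0,-6.9,0,1],[0,0,0,0,-6.9,0,1],[0,0,0,0,-6.9,0,1],[0,0,0,0,-6.9,0,1],[0,0,0,0,-6.9,0,1],[0,0,0,0,-6.9,0,1]]]'
```

```text
clock: 2.05
tool_pos: [0.4077, -0.1728, 0.237]
orientation: [-90.0, -0.1, 23.0]
force: [1.4, -0.9, -0.6]
opening: 0.0872
clock: 2.55
tool_pos: [0.4799, 0.051, 0.2539]
orientation: [-90.0, -0.1, 23.0]
force: [1.1, -0.7, 0.1]
opening: 0.0875
clock: 3.55
tool_pos: [0.4797, 0.0488, 0.2533]
orientation: [-90.0, -0.0, 106.1]
force: [1.2, 0.3, 0.5]
opening: 0.0878
```

Run:
```python
from plant import ctrl, snapshot
import cv2,pickle
o=ctrl.get_obs(); s=snapshot("wrist"); pickle.dump((s,o),open("pics/w1.pkl","wb")); cv2.imwrite("pics/w1.png",s["image"][:,:,::-1])
print(o["joint_pos"])
```

```text
[ 2.92515581e+01  1.90351652e-01 -1.80655010e+01 -1.50544287e-03
 -7.17236025e+01 -1.31478394e+01]
```

View pics/w1.png

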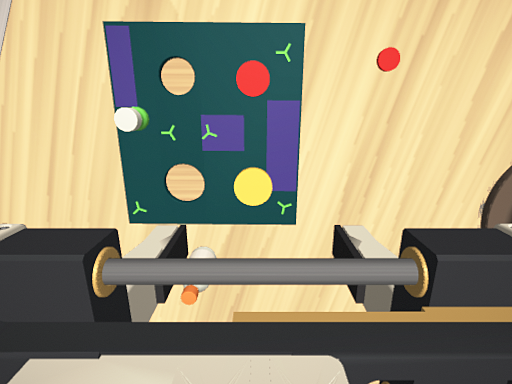

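The wrist view shows the whole panel. Corners are near (104,22), (304,24), (296,223) and (131,223); pockets at (178,76) and (185,182); red at (253,78); yellow at (253,187).

```bash
cat >> h.py <<'E'
def colmask(im,kind):
    hsv=cv2.cvtColor(im,cv2.COLOR_RGB2HSV); H,Sa,V=[hsv[...,i].astype(int) for i in range(3)]
    if kind=="red": m=((H<6)|(H>174))&(Sa>150)&(V>90)
    elif kind=="yel": m=(H>17)&(H<32)&(Sa>(145 if im.mean()>110 else 200))&(V>120)
    else: m=(H>70)&(H<150)&(V<140)&(Sa>60)
    return m.astype(np.uint8)
def cen(im,kind,near,rad=45):
    m=colmask(im,kind); k,l,st,ce=cv2.connectedComponentsWithStats(m)
    b=[i for i in range(1,k) if st[i,4]>40 and np.hypot(*(ce[i]-near))<rad]
    if not b: return None
    i=max(b,key=lambda i:st[i,4]); return ce[i],st[i]
E
python3 - <<'E'
from h import *
sw,o=pickle.load(open("pics/w1.pkl","rb")); C={"w":cam(sw,o)}; I={"w":sw["image"]}
for n in["side","top"]:
    s=pickle.load(open(f"pics/{n}0.pkl","rb")); C[n]=cam(s); I[n]=s["image"]
# corners order: (+x,+y),(+x,-y),(-x,-y),(-x,+y)
g={"w":[(131,223),(104,22),(304,24),(296,223)],"top":[(174,154),(287,124),(315,228),(202,259)],"side":[(275,155),(353,213),(234,262),(173,190)]}
sub={}
for n in g:
    gr=cv2.cvtColor(I[n],cv2.COLOR_RGB2GRAY)
    p=np.array(g[n],np.float32).reshape(-1,1,2).copy()
    sub[n]=cv2.cornerSubPix(gr,p,(5,5),(-1,-1),(3,50,.01)).reshape(-1,2); print(n,sub[n].round(1).tolist())
X=np.array([[130,140],[130,-140],[-130,-140],[-130,140]])/1e3
def pts(q,XY,dz=0):
    c,s=np.cos(q[3]),np.sin(q[3]); return np.c_[q[0]+c*XY[:,0]-s*XY[:,1],q[1]+s*XY[:,0]+c*XY[:,1],np.full(len(XY),q[2]+dz)]
for use in (["w"],["top"],["side"],["w","top"],["w","top","side"]):
    f=lambda q:np.concatenate([(proj(C[n],pts(q,X))-sub[n]).ravel() for n in use])
    r=least_squares(f,[.56,.03,.02,.27],loss="soft_l1"); q=r.x
    print(use,q[:3].round(4),np.degrees(q[3]).round(2),"rms",np.sqrt((f(q)**2).mean()).round(2))
P=pts(q,np.array([[40,75],[40,-75]])/1e3); print("pockets",P.round(4).tolist())
for n in ["w","top","side"]: print(n,proj(C[n],P).round(1).tolist())
near={"w":[(253,78),(253,187)],"top":[(281,208),(219,225)],"side":[(246,227),(211,186)]}
for j,k in enumerate(["red","yel"]):
    cs=[];uv=[]
    for n in ["w","top","side"]:
        ce,st=cen(I[n],k,near[n][j]); cs.append(C[n]);uv.append(ce)
        print(k,n,ce.round(1),st[4],"z.03->",ray(C[n],ce,.03)[0,:2].round(4))
    print("tri w+top",tri(cs[:2],uv[:2]))
E
```

```text
w [[129.1999969482422, 223.0], [102.30000305175781, 20.899999618530273], [304.79998779296875, 22.700000762939453], [295.5, 224.1999969482422]]
top [[171.89999389648438, 153.6999969482422], [285.5, 122.30000305175781], [316.29998779296875, 227.1999969482422], [201.5, 260.20001220703125]]
side [[274.20001220703125, 152.3000030517578], [355.29998779296875, 214.6999969482422], [234.0, 262.0], [171.3000030517578, 191.10000610351562]]
['w'] [0.5613 0.0311 0.0182] 15.7 rms 0.05
['top'] [0.5615 0.0292 0.0145] 15.72 rms 0.08
['side'] [0.5663 0.0388 0.0113] 16.45 rms 2.9
['w', 'top'] [0.5613 0.0306 0.0179] 15.71 rms 0.37
['w', 'top', 'side'] [0.5618 0.0307 0.0177] 15.76 rms 2.08
pockets [[0.5799, 0.1137, 0.0177], [0.6206, -0.0306, 0.0177]]
w [[183.8, 182.9], [176.1, 75.5]]
top [[208.1, 182.6], [269.3, 165.3]]
side [[255.1, 175.5], [295.2, 211.9]]
red w [252.4  78.1] 945 z.03-> [ 0.5202 -0.0552]
red top [281.  207.8] 290 z.03-> [ 0.5199 -0.0565]
red side [246.2 227. ] 410 z.03-> [ 0.5185 -0.0627]
tri w+top (array([ 0.51897599, -0.05329464,  0.05858761]), np.float64(0.3320490281084858))
yel w [252.6 186.3] 1155 z.03-> [0.48   0.0867]
yel top [219.3 225.3] 437 z.03-> [0.4799 0.0866]
yel side [211.  186.6] 404 z.03-> [0.4787 0.0788]
tri w+top (array([0.47999948, 0.08652222, 0.03078236]), np.float64(0.017987343906042952))
```

Wrist and top views agree to about 1 mm on the panel (centre (0.5614, 0.0307), yaw 15.7°, face height 18–20 mm). They also agree on yellow, at panel (-63, 76). Red is at panel (-63, -72). The red height triangulation of 59 mm is off because the baseline is short and the red blob in the top view has a biased outline. The disc lies on the panel in the picture, so I trust the 30 mm top.

Next I straddle yellow with the open fingers and lower.

```bash
python3 -m pendant '[[[1.8,0,-0.95,0,0.45,0,1],[1.8,0,-0.95,0,0.45,0,1],[0,3.8,0,0,0,0,1],[0,3.8,0,0,0,0,1],[0,3.8,0,0,0,0,1],[0,3.8,0,0,0,0,1],[0,3.8,0,0,0,0,1],[0,0,0,0,0,0,1],[0,0,0,0,0,0,1]]]'
python3 - <<'E'
from plant import ctrl, snapshot
import cv2,pickle
for n in ["side","wrist"]:
    s=snapshot(n); cv2.imwrite(f"pics/{n}2.png",s["image"][:,:,::-1])
E
```

```text
clock: 4.35
tool_pos: [0.4875, 0.0879, 0.0625]
orientation: [-89.8, 0.1, 104.8]
force: [0.2, -0.1, 1.3]
opening: 0.0873
```

View pics/side2.png

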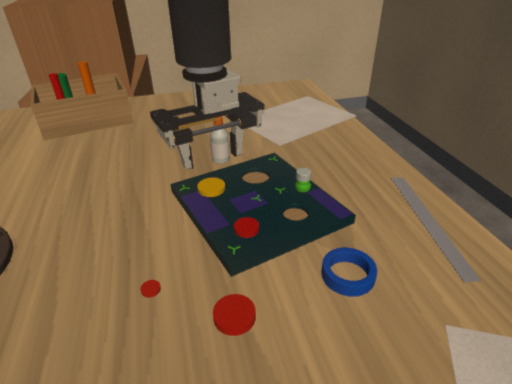

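View pics/wrist2.png

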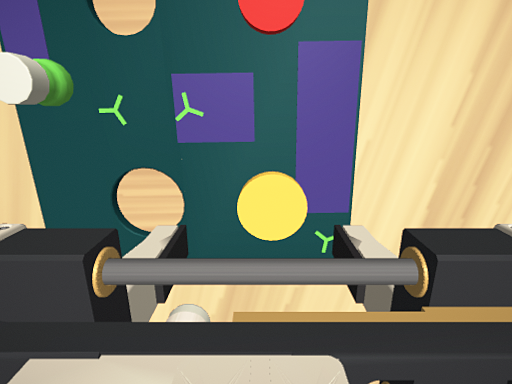

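Run:
```python
from h import *
from plant import ctrl
o=ctrl.get_obs(); sw,_=pickle.load(open("pics/w1.pkl","rb"))
cw=cam(sw,o); cs=cam(pickle.load(open("pics/side0.pkl","rb"))); ct=cam(pickle.load(open("pics/top0.pkl","rb")))
T=R.from_euler('xyz',o["orientation"],degrees=True).as_matrix(); t=o["tool_pos"]; print(t,o["orientation"])
for nm,p in [("tcp",[0,0,0]),("rear tip",[0,0,.044]),("front tip",[0,0,-.044])]:
    w=t+T@np.array(p); print(nm,w.round(4),"wrist",proj(cw,w).round(0),"side",proj(cs,w).round(0))
print("disc",proj(cw,[.48,.0866,.03]).round(0),proj(cs,[.48,.0866,.03]).round(0))
# bottle base
print("bottle right edge",ray(ct,(166.8,206),0), "jar", ray(ct,(240.5,146),.062))
```

```text
[0.48996727 0.08929616 0.06532191] [-9.01491425e+01 -4.64786511e-03  1.04839745e+02]
tcp [0.49   0.0893 0.0653] wrist [[260. 224.]] side [[214. 168.]]
rear tip [0.4474 0.078  0.0652] wrist [[325. 224.]] side [[194. 174.]]
front tip [0.5325 0.1006 0.0654] wrist [[195. 224.]] side [[234. 163.]]
disc [[273. 206.]] [[211. 184.]]
bottle right edge [[0.52556259 0.21279646 0.        ]] jar [[0.65933863 0.03708839 0.062     ]]
```

Run:
```python
from h import *
im=cv2.imread("pics/side2.png"); cv2.imwrite("pics/side2c.png",cv2.resize(im[80:220,130:290],None,fx=4.5,fy=4.2,interpolation=cv2.INTER_CUBIC))
cs=cam(pickle.load(open("pics/side0.pkl","rb")))
for z in (.065,.07,.075,.08,.085,.09): print(z,proj(cs,[[.4474,.078,z],[.5325,.1006,z]]).round(0).tolist())
```

```text
0.065 [[194.0, 175.0], [234.0, 163.0]]
0.07 [[193.0, 172.0], [234.0, 161.0]]
0.075 [[193.0, 170.0], [234.0, 158.0]]
0.08 [[193.0, 168.0], [234.0, 156.0]]
0.085 [[192.0, 166.0], [233.0, 154.0]]
0.09 [[192.0, 163.0], [233.0, 152.0]]
```

View pics/side2c.png

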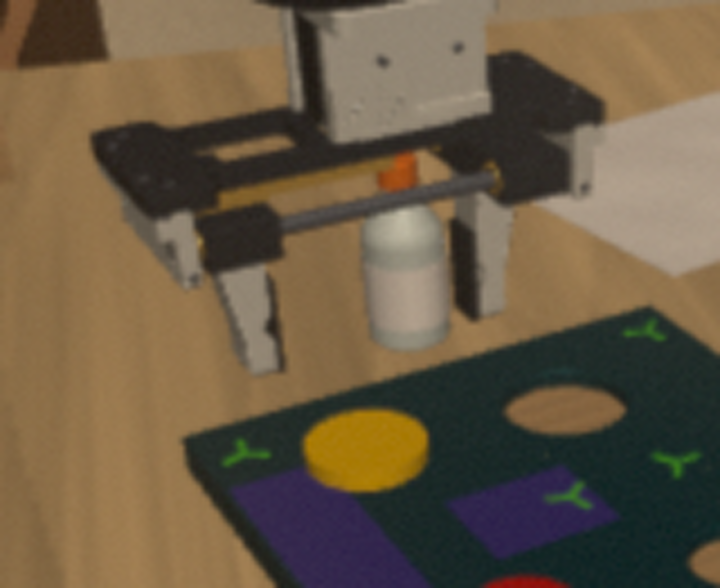

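The side view puts the fingertips (189,163)/(239,154) about 20 mm higher than the TCP reading suggests. I'll lower to a TCP height that is safe either way and look.

```bash
python3 -m pendant '[[[0,1.7,0,0,0,0,1],[0,1.7,0,0,0,0,1],[0,0,0,0,0,0,1]]]'
python3 - <<'E'
from plant import ctrl, snapshot
import cv2,pickle
for n in ["side"]:
    s=snapshot(n); im=s["image"][:,:,::-1]; cv2.imwrite("pics/side3c.png",cv2.resize(im[80:220,130:290],None,fx=4.5,fy=4.2,interpolation=cv2.INTER_CUBIC))
print(ctrl.get_obs()["tool_pos"],ctrl.get_obs()["tool_pos"])
E
```

```text
clock: 4.7
tool_pos: [0.4886, 0.0889, 0.0295]
orientation: [-90.0, -0.0, 104.8]
force: [-0.7, -0.5, 0.5]
opening: 0.0877
[0.48899472 0.08893363 0.03051586] [0.48899472 0.08893363 0.03051586]
```

View pics/side3c.png

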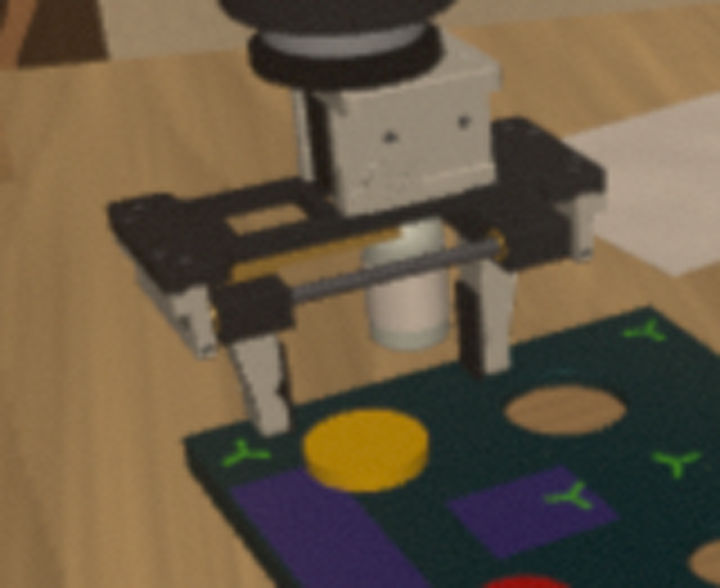

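```bash
python3 -m pendant '[[[0,0.8,0,0,0,0,1],[0,0.8,0,0,0,0,1],[0,0,0,0,0,0,1]]]'
python3 - <<'E'
from plant import ctrl, snapshot
import cv2,pickle
for n in ["side"]:
    s=snapshot(n); im=s["image"][:,:,::-1]; cv2.imwrite("pics/side4c.png",cv2.resize(im[80:220,130:290],None,fx=4.5,fy=4.2,interpolation=cv2.INTER_CUBIC))
E
```

```text
clock: 5.0
tool_pos: [0.4882, 0.0886, 0.0128]
orientation: [-90.0, -0.0, 104.8]
force: [0.4, -0.3, 0.2]
opening: 0.0873
```

View pics/side4c.png

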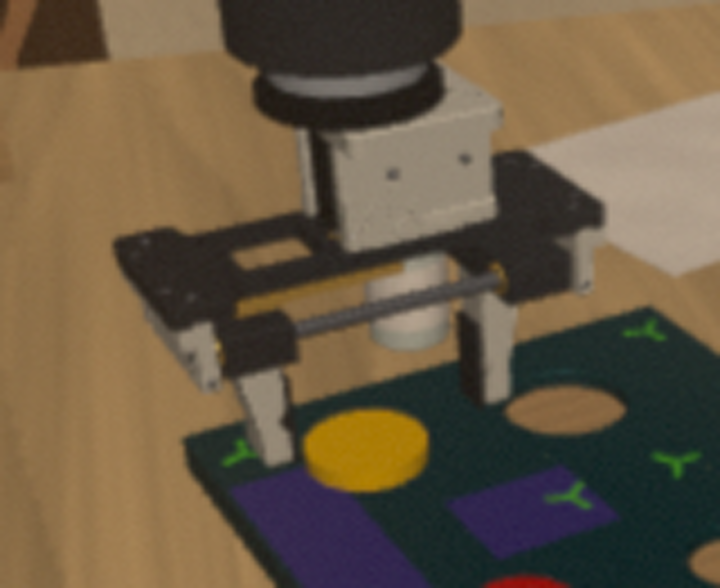

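```bash
python3 -m pendant '[[[0,0.25,0,0,0,0,1],[0,0.25,0,0,0,0,1],[0,0,0,0,0,0,1]]]'; python3 -m pendant '[[[0,0.2,0,0,0,0,1],[0,0,0,0,0,0,1]]]'; python3 -m pendant '[[[0,0.2,0,0,0,0,1],[0,0,0,0,0,0,1]]]'
```

```text
clock: 5.3
tool_pos: [0.4883, 0.0886, 0.0079]
orientation: [-90.0, 0.0, 104.9]
force: [-0.6, -0.4, -0.1]
opening: 0.0876
clock: 5.47
tool_pos: [0.4883, 0.0886, 0.0059]
orientation: [-90.0, 0.0, 104.9]
force: [-0.3, 0.4, -0.5]
opening: 0.0877
clock: 5.63
tool_pos: [0.4883, 0.0886, 0.0039]
orientation: [-90.0, 0.0, 104.9]
force: [0.6, -0.1, 0.6]
opening: 0.0874
```

```bash
python3 -m pendant '[[[0,0.1,0,0,0,0,1],[0,0,0,0,0,0,1]]]'; python3 -m pendant '[[[0,0.1,0,0,0,0,1],[0,0,0,0,0,0,1]]]'
python3 - <<'E'
from plant import ctrl, snapshot
import cv2,pickle
for n in ["side"]:
    s=snapshot(n); im=s["image"][:,:,::-1]; cv2.imwrite("pics/side5c.png",cv2.resize(im[80:220,130:290],None,fx=4.5,fy=4.2,interpolation=cv2.INTER_CUBIC))
E
```

```text
clock: 5.8
tool_pos: [0.4883, 0.0886, 0.003]
orientation: [-90.0, 0.0, 104.9]
force: [-0.7, 0.2, -0.1]
opening: 0.0874
clock: 5.97
tool_pos: [0.4883, 0.0886, 0.002]
orientation: [-90.0, 0.0, 104.9]
force: [-0.3, 0.3, 0.2]
opening: 0.0874
```

View pics/side5c.png

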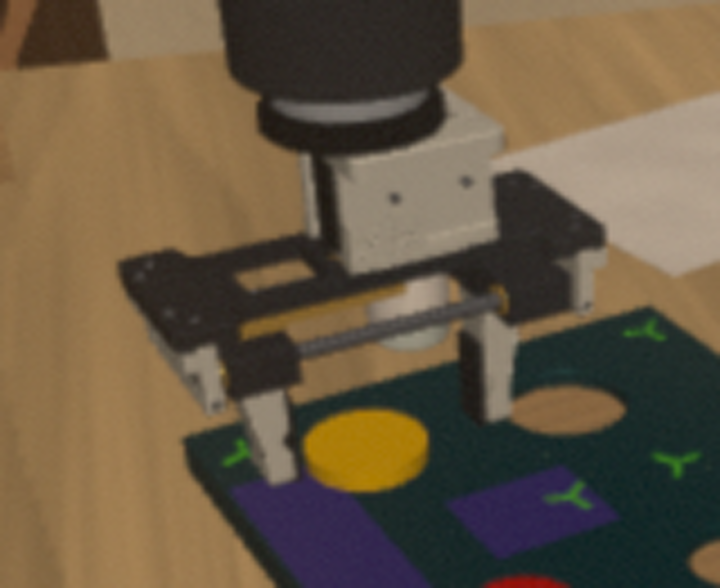

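Run:
```python
from h import *
cs=cam(pickle.load(open("pics/side0.pkl","rb")))
t=np.array([.4883,.0886,0]);T=R.from_euler('xyz',[-90,0,104.9],degrees=True).as_matrix()
for z in (.02,.024,.028):
    o=[]
    for p in ([-.0095,0,.044],[-.0095,0,-.044]):
        w=t+T@np.array(p); w[2]=z; o.append(((proj(cs,w)[0]-[130,80])*[4.5,4.2]).round(0).tolist())
    print(z,o)
```

```text
0.02 [[302.0, 487.0], [478.0, 435.0]]
0.024 [[301.0, 480.0], [478.0, 428.0]]
0.028 [[300.0, 473.0], [478.0, 421.0]]
```

```bash
python3 -m pendant '[[[0,0.1,0,0,0,0,1],[0,0,0,0,0,0,1]]]'; python3 -m pendant '[[[0,0.1,0,0,0,0,1],[0,0,0,0,0,0,1]]]'
```

```text
clock: 6.18
tool_pos: [0.4883, 0.0886, 0.001]
orientation: [-90.0, 0.0, 104.9]
force: [-0.5, 0.3, 0.9]
opening: 0.0876
clock: 6.35
tool_pos: [0.4883, 0.0886, 0.0]
orientation: [-90.0, 0.0, 104.9]
force: [-0.9, 0.3, -0.1]
opening: 0.0874
```

```bash
python3 -m pendant '[[[0,0,-0.5,0,0,0,1],[0,0,-0.5,0,0,0,1],[0,0,-0.5,0,0,0,1],[0,0,-0.5,0,0,0,1],[0,0,-0.5,0,0,0,1],[0,0,-0.5,0,0,0,1],[0,0,-0.5,0,0,0,1],[0,0,-0.5,0,0,0,1],[0,0,-0.5,0,0,0,1],[0,0,-0.5,0,0,0,1],[0,0,-0.5,0,0,0,1],[0,0,0,0,0,0,1]]]'
python3 - <<'E'
from plant import ctrl, snapshot
import cv2,pickle
o=ctrl.get_obs()
for n in ["side","wrist"]:
    s=snapshot(n); pickle.dump((s,o),open(f"pics/{n}6.pkl","wb"));im=s["image"][:,:,::-1]; 
    cv2.imwrite(f"pics/{n}6c.png",cv2.resize(im[100:260,150:350],None,fx=3.6,fy=3.6,interpolation=cv2.INTER_CUBIC) if n=="side" else im)
E
```

```text
clock: 7.35
tool_pos: [0.5428, 0.1031, 0.0002]
orientation: [-90.0, 0.0, 104.9]
force: [-0.1, -0.4, 1.3]
opening: 0.0878
```

View pics/side6c.png

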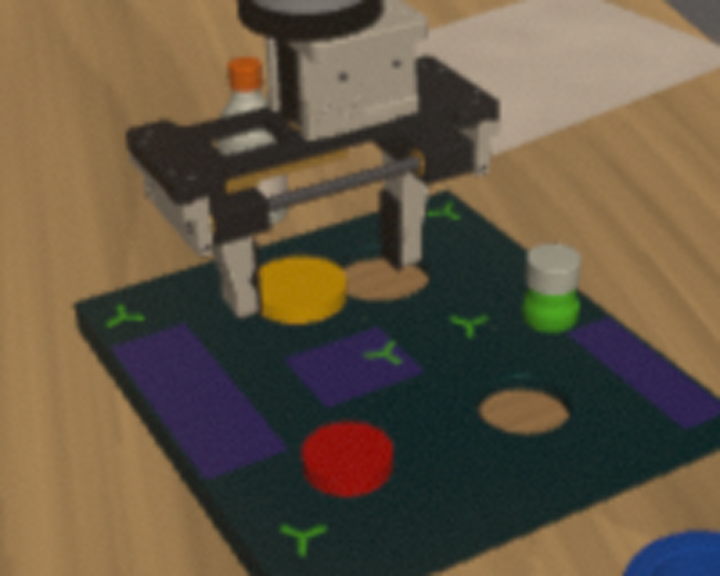

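View pics/wrist6c.png

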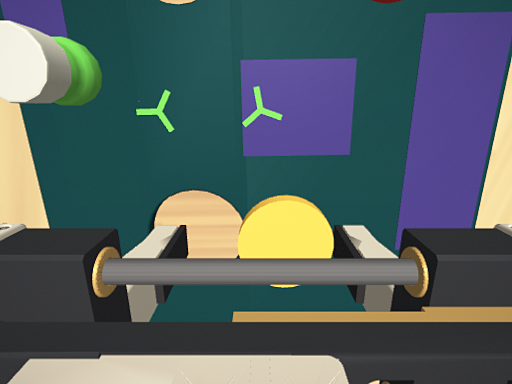

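Yellow is riding on the rear finger pad, straight in line with the large pocket. Continuing the push.

```bash
python3 -m pendant '[[[0,0,-0.5,0,0,0,1],[0,0,-0.5,0,0,0,1],[0,0,-0.5,0,0,0,1],[0,0,-0.5,0,0,0,1],[0,0,-0.5,0,0,0,1],[0,0,-0.5,0,0,0,1],[0,0,-0.5,0,0,0,1],[0,0,-0.5,0,0,0,1],[0,0,-0.3,0,0,0,1],[0,0,0,0,0,0,1]]]'
python3 - <<'E'
from plant import ctrl, snapshot
import cv2,pickle
o=ctrl.get_obs()
for n in ["side","wrist"]:
    s=snapshot(n); pickle.dump((s,o),open(f"pics/{n}7.pkl","wb"));im=s["image"][:,:,::-1]; 
    cv2.imwrite(f"pics/{n}7c.png",cv2.resize(im[100:260,150:350],None,fx=3.6,fy=3.6,interpolation=cv2.INTER_CUBIC) if n=="side" else im)
E
```

```text
clock: 8.28
tool_pos: [0.5839, 0.114, 0.0001]
orientation: [-90.0, 0.0, 104.9]
force: [-0.3, -0.1, 0.5]
opening: 0.0875
```

View pics/side7c.png

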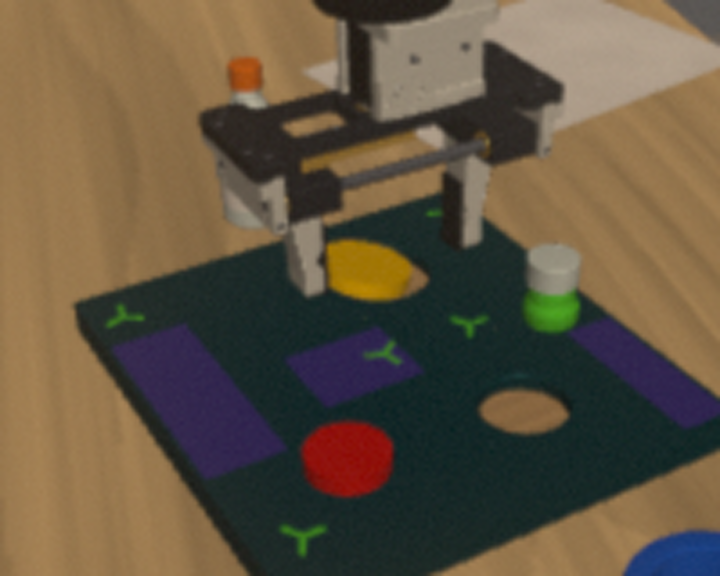

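View pics/wrist7c.png

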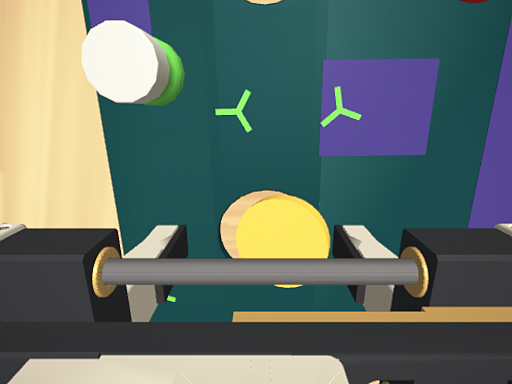

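The leading edge has tipped into the pocket, and about 12 mm remain.

```bash
python3 -m pendant '[[[0,0,-0.3,0,0,0,1],[0,0,-0.3,0,0,0,1],[0,0,-0.3,0,0,0,1],[0,0,-0.2,0,0,0,1],[0,0,-0.1,0,0,0,1],[0,0,0,0,0,0,1],[0,0,0,0,0,0,1]]]'
python3 - <<'E'
from plant import ctrl, snapshot
import cv2,pickle
o=ctrl.get_obs()
for n in ["side","wrist"]:
    s=snapshot(n); pickle.dump((s,o),open(f"pics/{n}8.pkl","wb"));im=s["image"][:,:,::-1]; 
    cv2.imwrite(f"pics/{n}8c.png",cv2.resize(im[100:260,150:350],None,fx=3.6,fy=3.6,interpolation=cv2.INTER_CUBIC) if n=="side" else im)
E
```

```text
clock: 8.97
tool_pos: [0.5947, 0.1168, 0.0001]
orientation: [-90.0, 0.0, 104.9]
force: [-0.6, 0.6, -1.3]
opening: 0.0873
```

View pics/side8c.png

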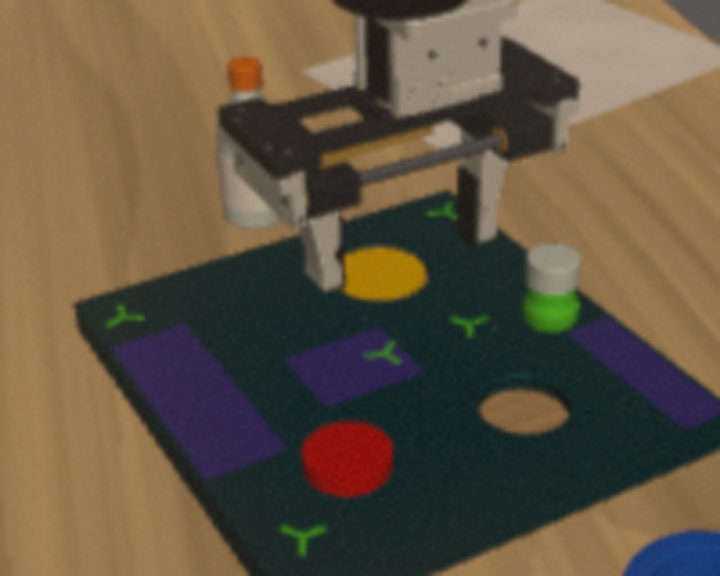

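View pics/wrist8c.png

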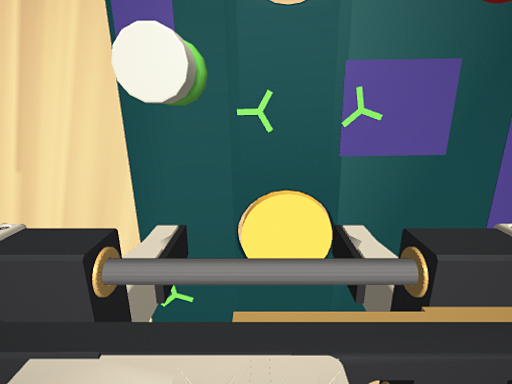

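Yellow looks flush in the large pocket. I'll back off, raise, check it, and plan red. The gripper body must stay clear of the jar, so I'm checking that too.

```bash
python3 -m pendant '[[[0,0,0.4,0,0,0,1],[0,-3,0,0,0,0,1],[0,-4,0,0,0,0,1],[0,-4,0,0,0,0,1],[0,-4,0,0,0,0,1],[-4,0,0,0,0,0,1],[-4,0,0,0,0,0,1],[-4,0,0,0,0,0,1],[0,0,4,0,0.5,0,1],[0,0,4,0,0.45,0,1],[0,0,0,0,0,0,1]]]'
cat > m.py <<'E'
from h import *
from plant import ctrl, snapshot
import sys
tag=sys.argv[1]
o=ctrl.get_obs(); W=snapshot("wrist"); Tp=snapshot("top")
pickle.dump((W,o,Tp),open(f"pics/m{tag}.pkl","wb"))
cv2.imwrite(f"pics/mw{tag}.png",W["image"][:,:,::-1]); cv2.imwrite(f"pics/mt{tag}.png",cv2.resize(Tp["image"][110:300,130:370],None,fx=3.2,fy=3.1,interpolation=cv2.INTER_CUBIC)[:,:,::-1])
p0=np.array([.5614,.0307]);a=np.radians(15.71);Q=np.array([[np.cos(a),np.sin(a)],[-np.sin(a),np.cos(a)]])
pan=lambda w:(Q@(np.asarray(w)[:2]-p0)*1e3).round(1)
print("tcp",o["tool_pos"],o["orientation"],"panel",pan(o["tool_pos"]))
for n,s in (("w",W),("t",Tp)):
    c=cam(s,o)
    for k in("red","yel"):
        m=colmask(s["image"],k);K,l,st,ce=cv2.connectedComponentsWithStats(m)
        for i in range(1,K):
            if 150<st[i,4]<9000:
                for z in (.02,.03):
                    P=ray(c,ce[i],z)[0]
                    if abs(pan(P)).max()<150: print(n,k,ce[i].round(0),st[i,4],"z",z,pan(P))
E
python3 m.py 9
python3 - <<'E'
from h import *
sw,o=pickle.load(open("pics/w1.pkl","rb")); c=cam(sw,o)
p0=np.array([.5614,.0307]);a=np.radians(15.71);Q=np.array([[np.cos(a),np.sin(a)],[-np.sin(a),np.cos(a)]])
print("jar lid", Q@(ray(c,(126,119),.062)[0,:2]-p0))
E
```

```text
clock: 9.98
tool_pos: [0.5367, -0.0231, 0.1487]
orientation: [-89.7, -0.1, 103.7]
force: [-1.5, -0.7, -0.2]
opening: 0.0874
tcp [ 0.53666153 -0.02309647  0.14865203] [-8.96792087e+01 -8.41237042e-02  1.03682010e+02] panel [-38.4 -45.1]
w red [282. 154.] 1407 z 0.02 [-63.5 -70.8]
w red [282. 154.] 1407 z 0.03 [-62.7 -72.5]
w yel [201. 288.] 269 z 0.02 [39.6 94.8]
w yel [201. 288.] 269 z 0.03 [37.1 87.8]
w yel [312. 312.] 156 z 0.02 [-99.4 135.5]
w yel [312. 312.] 156 z 0.03 [-97.4 127.2]
jar lid [ 0.09523474 -0.0197286 ]
```

View pics/mw9.png

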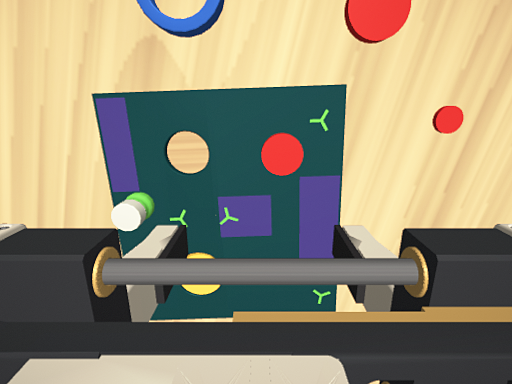

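View pics/mt9.png

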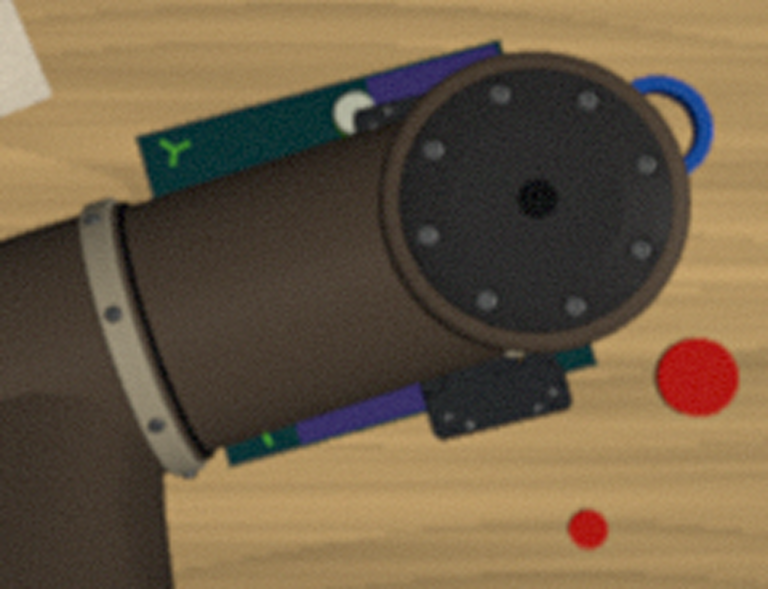

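Red is confirmed at panel (-63, -72) and the jar at (95, -20). I'll straddle red with the tool offset about 6 mm away from the jar.

```bash
python3 -m pendant '[[[-3.27,0,0.94,0,0,0,1],[0,3.2,0,0,0,0,1],[0,3.2,0,0,0,0,1],[0,3.2,0,0,0,0,1],[0,3.1,0,0,0,0,1],[0,1,0,0,0,0,1],[0,0.4,0,0,0,0,1],[0,0.3,0,0,0,0,1],[0,0.3,0,0,0,0,1],[0,0,0,0,0,0,1]]]'
python3 - <<'E'
from plant import ctrl, snapshot
import cv2,pickle
o=ctrl.get_obs();print(o["tool_pos"],o["orientation"])
for n in ["side","wrist"]:
    s=snapshot(n); pickle.dump((s,o),open(f"pics/{n}10.pkl","wb"));im=s["image"][:,:,::-1]; 
    cv2.imwrite(f"pics/{n}10c.png",cv2.resize(im[100:280,150:370],None,fx=3.3,fy=3.3,interpolation=cv2.INTER_CUBIC) if n=="side" else im)
E
```

```text
clock: 10.92
tool_pos: [0.544, -0.0542, 0.0057]
orientation: [-90.1, 0.0, 104.0]
force: [-4.8, 1.3, 14.7]
opening: 0.0878
[ 0.54398413 -0.0541984   0.00565617] [-9.00818151e+01  4.15266997e-02  1.03976763e+02]
```

View pics/side10c.png

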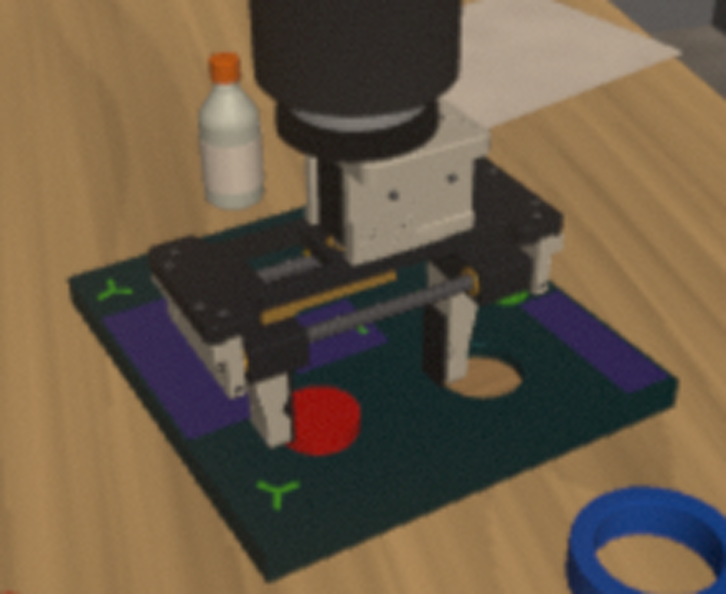

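View pics/wrist10c.png

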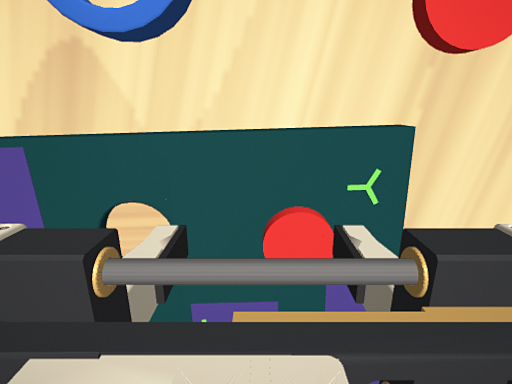

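Force of 15 N: the rear finger has come down on the red disc's rim, because the tool is at panel x = -40 instead of -49. I'll raise and look.

```bash
python3 -m pendant '[[[0,-1,0,0,0,0,1],[0,-1,0,0,0,0,1],[0,0,0,0,0,0,1],[0,0,0,0,0,0,1]]]'; python3 m.py 11
```

```text
clock: 11.35
tool_pos: [0.5445, -0.0539, 0.025]
orientation: [-90.2, 0.0, 103.9]
force: [0.5, -0.2, 0.2]
opening: 0.0874
tcp [ 0.54447157 -0.05393038  0.02503583] [-9.02213679e+01  2.07873175e-03  1.03927808e+02] panel [-39.2 -76.9]
w red [295. 229.] 3277 z 0.02 [-63.8 -70.5]
w red [295. 229.] 3277 z 0.03 [-62.7 -75. ]
w yel [308. 312.] 167 z 0.02 [-73.7   0. ]
w yel [308. 312.] 167 z 0.03 [-72.   -8.3]
```

View pics/mw11.png

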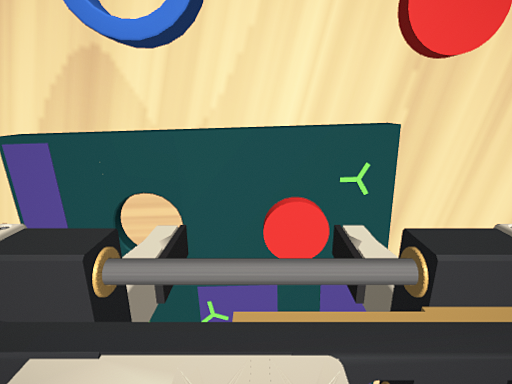

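Red hasn't moved. I'll shift back 10 mm and come down slowly.

```bash
python3 -m pendant '[[[0,0,0.5,0,0,0,1],[0,0,0.5,0,0,0,1],[0,0,0,0,0,0,1],[0,0.7,0,0,0,0,1],[0,0.7,0,0,0,0,1],[0,0,0,0,0,0,1]]]'; python3 -m pendant '[[[0,0.5,0,0,0,0,1],[0,0.4,0,0,0,0,1],[0,0,0,0,0,0,1],[0,0,0,0,0,0,1]]]'
python3 - <<'E'
from plant import ctrl, snapshot
import cv2,pickle
o=ctrl.get_obs();print(o["tool_pos"],o["orientation"])
for n in ["side"]:
    s=snapshot(n); pickle.dump((s,o),open(f"pics/{n}12.pkl","wb"));im=s["image"][:,:,::-1]; 
    cv2.imwrite(f"pics/{n}12c.png",cv2.resize(im[100:280,150:370],None,fx=3.3,fy=3.3,interpolation=cv2.INTER_CUBIC) if n=="side" else im)
E
```

```text
clock: 11.95
tool_pos: [0.5322, -0.0569, 0.0074]
orientation: [-89.9, -0.0, 103.9]
force: [-0.1, -0.5, -0.3]
opening: 0.0875
clock: 12.28
tool_pos: [0.533, -0.0568, -0.0002]
orientation: [-90.0, 0.0, 103.9]
force: [-0.6, -0.0, 0.3]
opening: 0.0876
[ 5.33040545e-01 -5.68079821e-02 -2.36122033e-04] [-8.99541159e+01  1.36472261e-03  1.03915481e+02]
```

View pics/side12c.png

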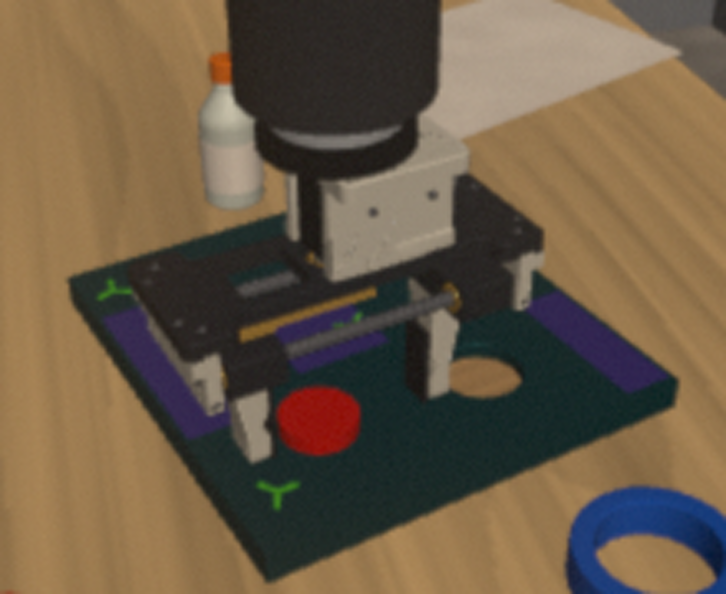

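Clear of the disc now. Pushing red.

```bash
python3 -m pendant '[[[0,0,-0.5,0,0,0,1],[0,0,-0.5,0,0,0,1],[0,0,-0.5,0,0,0,1],[0,0,-0.5,0,0,0,1],[0,0,-0.5,0,0,0,1],[0,0,-0.5,0,0,0,1],[0,0,-0.5,0,0,0,1],[0,0,-0.5,0,0,0,1],[0,0,-0.5,0,0,0,1],[0,0,-0.5,0,0,0,1],[0,0,-0.5,0,0,0,1],[0,0,0,0,0,0,1]]]'
python3 - <<'E'
from plant import ctrl, snapshot
import cv2,pickle
o=ctrl.get_obs();print(o["tool_pos"],o["orientation"])
for n in ["side","wrist"]:
    s=snapshot(n); pickle.dump((s,o),open(f"pics/{n}13.pkl","wb"));im=s["image"][:,:,::-1]; 
    cv2.imwrite(f"pics/{n}13c.png",cv2.resize(im[100:280,150:370],None,fx=3.3,fy=3.3,interpolation=cv2.INTER_CUBIC) if n=="side" else im)
E
```

```text
clock: 13.33
tool_pos: [0.5879, -0.0432, 0.0002]
orientation: [-90.0, 0.0, 103.9]
force: [0.1, 0.3, -0.1]
opening: 0.0879
[ 5.87883832e-01 -4.32097227e-02  1.73760040e-04] [-9.00449813e+01  1.05219968e-02  1.03935135e+02]
```

View pics/side13c.png

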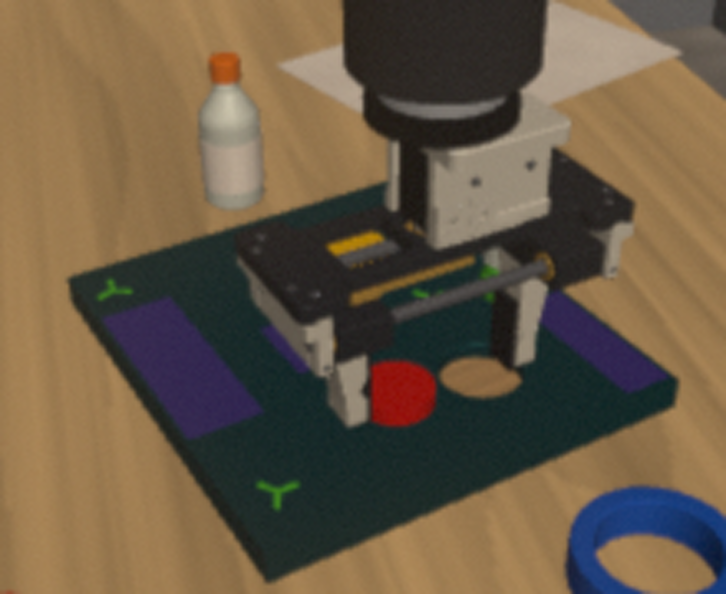

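View pics/wrist13c.png

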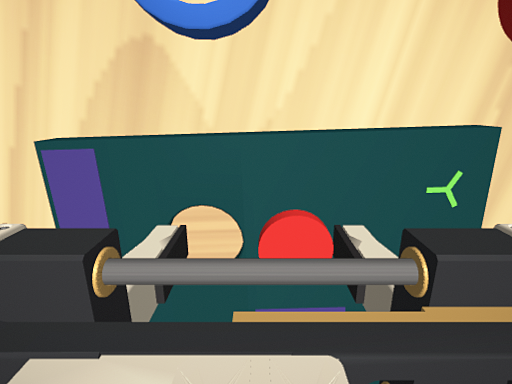

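```bash
python3 -m pendant '[[[0,0,-0.5,0,0,0,1],[0,0,-0.5,0,0,0,1],[0,0,-0.5,0,0,0,1],[0,0,-0.5,0,0,0,1],[0,0,-0.5,0,0,0,1],[0,0,-0.5,0,0,0,1],[0,0,-0.5,0,0,0,1],[0,0,-0.5,0,0,0,1],[0,0,-0.4,0,0,0,1],[0,0,0,0,0,0,1]]]'
python3 - <<'E'
from plant import ctrl, snapshot
import cv2,pickle
o=ctrl.get_obs();print(o["tool_pos"],o["orientation"])
for n in ["side","wrist"]:
    s=snapshot(n); pickle.dump((s,o),open(f"pics/{n}14.pkl","wb"));im=s["image"][:,:,::-1]; 
    cv2.imwrite(f"pics/{n}14c.png",cv2.resize(im[100:280,150:370],None,fx=3.3,fy=3.3,interpolation=cv2.INTER_CUBIC) if n=="side" else im)
E
```

```text
clock: 14.27
tool_pos: [0.6303, -0.0327, 0.0001]
orientation: [-90.0, 0.0, 103.9]
force: [-0.0, -0.8, 0.1]
opening: 0.0879
[ 6.30324494e-01 -3.27190623e-02  9.61478051e-05] [-9.00283088e+01  8.54496136e-03  1.03926206e+02]
```

View pics/side14c.png

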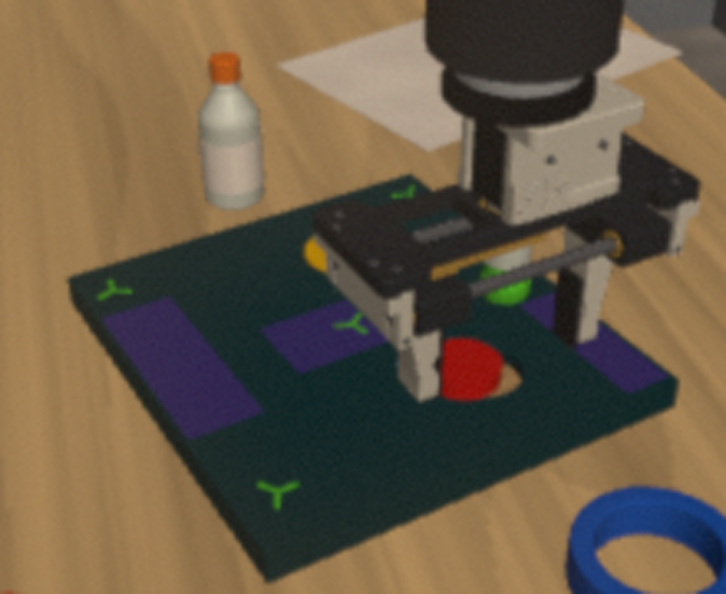

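View pics/wrist14c.png

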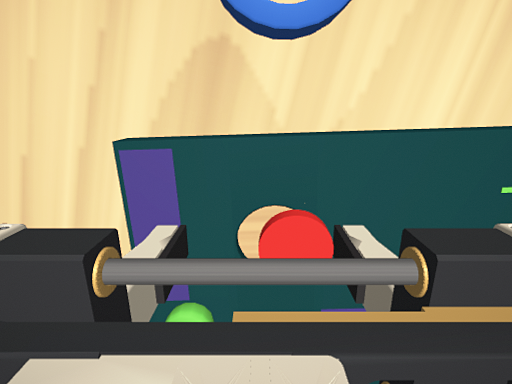

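```bash
python3 -m pendant '[[[0,0,-0.3,0,0,0,1],[0,0,-0.3,0,0,0,1],[0,0,-0.3,0,0,0,1],[0,0,-0.2,0,0,0,1],[0,0,-0.2,0,0,0,1],[0,0,0,0,0,0,1],[0,0,0,0,0,0,1]]]'
python3 - <<'E'
from plant import ctrl, snapshot
import cv2,pickle
o=ctrl.get_obs();print(o["tool_pos"],o["orientation"])
for n in ["side","wrist"]:
    s=snapshot(n); pickle.dump((s,o),open(f"pics/{n}15.pkl","wb"));im=s["image"][:,:,::-1]; 
    cv2.imwrite(f"pics/{n}15c.png",cv2.resize(im[100:280,150:370],None,fx=3.3,fy=3.3,interpolation=cv2.INTER_CUBIC) if n=="side" else im)
E
```

```text
clock: 14.95
tool_pos: [0.642, -0.0298, 0.0001]
orientation: [-90.0, -0.0, 103.9]
force: [1.1, 0.6, 0.7]
opening: 0.0875
[ 6.42040019e-01 -2.98014785e-02  1.11751839e-04] [-8.99997557e+01 -1.44441728e-03  1.03909909e+02]
```

View pics/side15c.png

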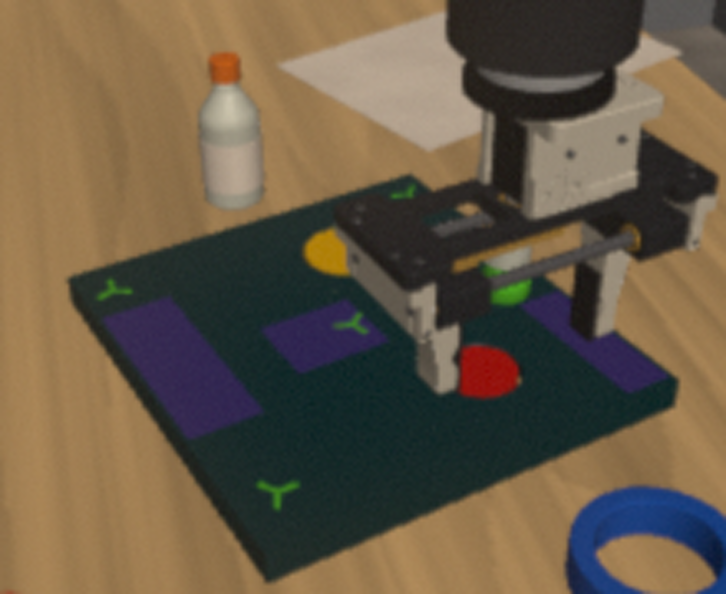

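View pics/wrist15c.png

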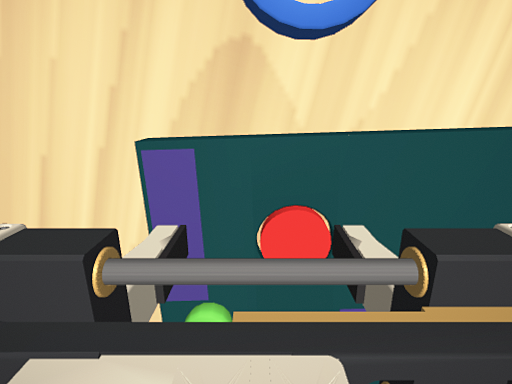

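```bash
python3 -m pendant '[[[0,0,-0.15,0,0,0,1],[0,0,0,0,0,0,1],[0,0,0,0,0,0,1],[0,0,0.4,0,0,0,1],[0,-1,0,0,0,0,1],[0,-3,0,0,0,0,1],[0,-4,0,0,0,0,1],[0,-4,0,0,0,0,1],[0,-4,0,0,0,0,1],[0,-3,0,0,0,0,1]]]'
python3 -m pendant '[[[-4,0,0,0,0,0,1],[-4,0,0,0,0,0,1],[-4,0,0,0,0,0,1],[0,0,4,0,0,0,1],[0,0,0,0,0,0,1],[0,0,0,0,0,0,1]]]'
python3 m.py 16
```

```text
clock: 15.88
tool_pos: [0.6401, -0.0306, 0.1952]
orientation: [-90.2, 0.0, 103.9]
force: [1.3, 0.4, 0.6]
opening: 0.0877
clock: 16.38
tool_pos: [0.6277, -0.1579, 0.1901]
orientation: [-89.9, -0.0, 103.8]
force: [0.6, 0.9, 0.6]
opening: 0.0876
tcp [ 0.6276847  -0.15786947  0.19013918] [-8.99089643e+01 -2.06359039e-02  1.03790363e+02] panel [  12.7 -199.5]
w red [243. 251.] 373 z 0.02 [ 38.7 -87. ]
w red [243. 251.] 373 z 0.03 [ 37.9 -92.4]
w yel [316. 312.] 192 z 0.02 [-61.7  15.6]
w yel [316. 312.] 192 z 0.03 [-59.6   7.2]
```

View pics/mw16.png

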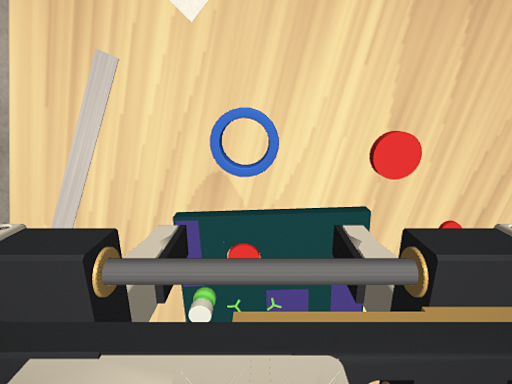

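View pics/mt16.png

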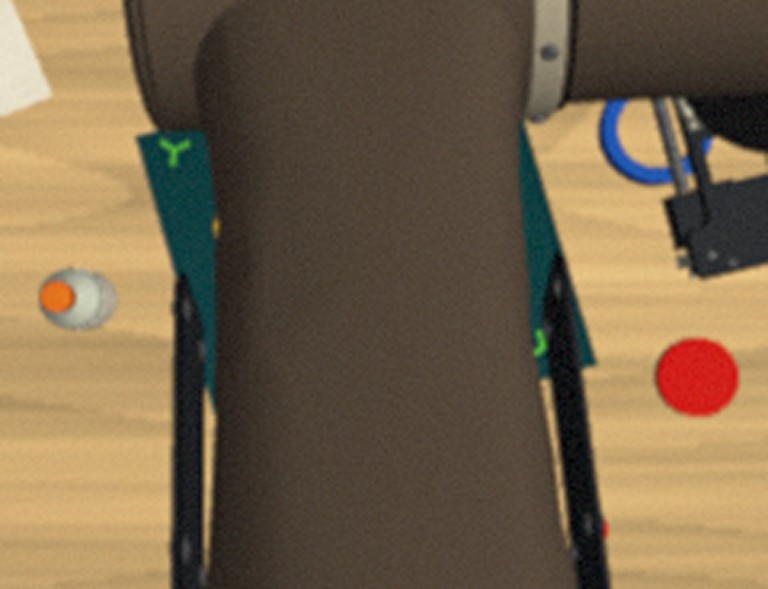

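```bash
python3 -m pendant '[[[3.5,-1.5,0,0,0,0,1],[3.5,-1.5,0,0,0,0,1],[3.5,-1.5,0,0,0,0,1],[3.5,-1.5,0,0,0,0,1],[3.5,0,0,0,0,0,1],[3.5,0,0,0,0,0,1],[3.5,0,0,0,0,0,1],[0,0,0,0,0,0,1],[0,0,0,0,0,0,1],[0,0,0,0,0,0,1]]]'
python3 m.py 17
python3 - <<'E'
from plant import snapshot
import cv2
s=snapshot("side"); cv2.imwrite("pics/side17c.png",cv2.resize(s["image"][100:280,150:370,::-1],None,fx=3.3,fy=3.3,interpolation=cv2.INTER_CUBIC))
E
```

```text
clock: 17.32
tool_pos: [0.5709, 0.0823, 0.251]
orientation: [-90.1, -0.0, 104.0]
force: [-0.4, -0.1, -0.7]
opening: 0.0877
tcp [0.57091881 0.08225304 0.25104497] [-9.00817784e+01 -7.56140810e-03  1.04027249e+02] panel [23.1 47. ]
w red [245.  71.] 908 z 0.02 [ 39.5 -74.4]
w red [245.  71.] 908 z 0.03 [ 39.1 -73.4]
w yel [250. 179.] 1136 z 0.02 [38.7 74. ]
w yel [250. 179.] 1136 z 0.03 [38.3 71.5]
t red [270. 166.] 288 z 0.02 [ 39.3 -75.4]
t red [270. 166.] 288 z 0.03 [ 38.4 -74.5]
```

View pics/mw17.png

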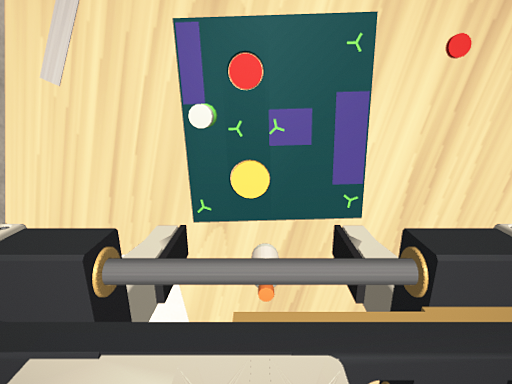

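View pics/side17c.png

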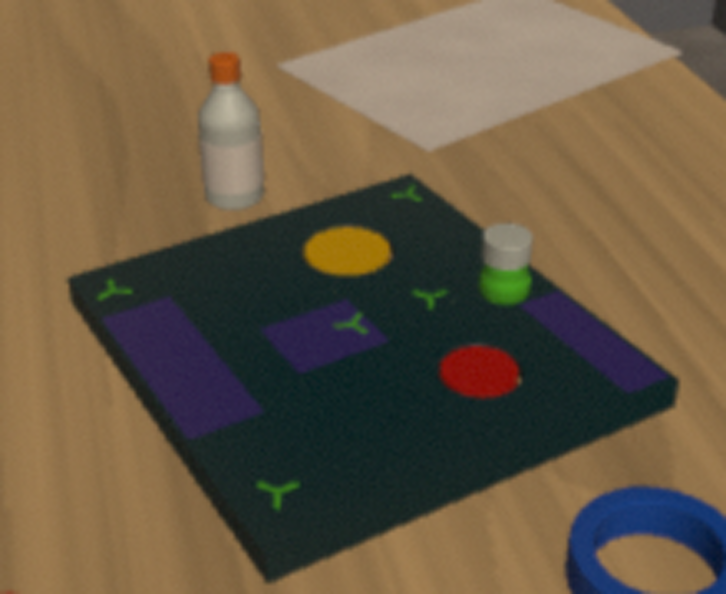

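Both discs look flush, with no side wall showing in the side view. Final check: enlarged crop and whether the bystanders moved.

Run:
```python
from h import *
from plant import snapshot, silhouettes
s0=pickle.load(open("pics/side0.pkl","rb")); s=snapshot("side")
d=cv2.absdiff(s0["image"],s["image"]).max(2)
for nm,(x,y,w,h) in {"jar":(292,160,26,36),"bottle":(205,112,32,52),"tape":(318,245,62,56)}.items(): print(nm,"mean diff",d[y:y+h,x:x+w].mean().round(1),"frac>50",(d[y:y+h,x:x+w]>50).mean().round(3))
print("background noise",d[300:380,20:120].mean())
W,o,T=pickle.load(open("pics/m17.pkl","rb"))
a=cv2.resize(W["image"][40:210,170:330],None,fx=3.4,fy=3.4,interpolation=cv2.INTER_CUBIC); cv2.imwrite("pics/wc17.png",a[:,:,::-1])
for n in ["red","yel"]:
    m=colmask(W["image"],n); c,_=cen(W["image"],n,(245,71) if n=="red" else (250,179)); k,l,st,ce=cv2.connectedComponentsWithStats(m); i=l[int(c[1]),int(c[0])]
    ys,xs=np.nonzero(l==i)
    for z in(.02,.03):
        P=ray(cam(W,o),np.c_[xs,ys],z); print(n,z,"diam",(np.sqrt(np.linalg.eigvalsh(np.cov(P[:,:2].T)))*4e3).round(1))
```

```text
jar mean diff 2.3 frac>50 0.0
bottle mean diff 1.9 frac>50 0.0
tape mean diff 2.4 frac>50 0.0
background noise 1.951625
red 0.02 diam [43.1 44. ]
red 0.03 diam [42.1 42.9]
yel 0.02 diam [56.  58.2]
yel 0.03 diam [54.7 56.8]
```

View pics/wc17.png

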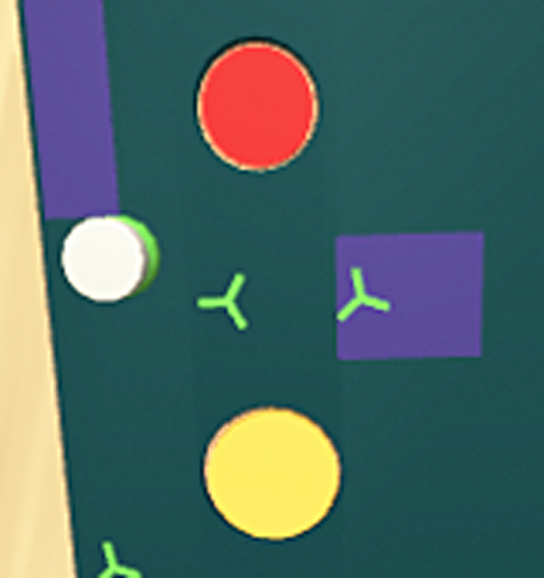

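```bash
python3 -c "
from plant import ctrl
print(ctrl.close_job())"
```

```text
the job is handed in; nothing more can be done
None
```

I pushed the yellow disc and then the middle-sized red disc along the panel with one open finger. Both dropped into their own pockets, and I handed the job in with the arm raised clear. The robot's clock read about 17.5 s, against the 51 s limit.

**Last checks:**
- **Disc positions:** in the panel's x, y, yellow is at about (38.7, 74) mm against its pocket at (40, 75), and red at about (39.5, -74.5) mm against (40, -75). Both are within 2 mm.
- **Flush:** no disc side wall shows in the side view, and in the enlarged wrist picture each disc sits within its pocket outline. I did not measure the final heights directly.
- **Jar, bottle and tape roll:** the side camera shows no change from the start beyond image noise.

**What failed or disagreed:**
- **Touch on the red disc:** on the first descent at red, the finger came down on the disc's rim with about 15 N, because one row moved less than I commanded. I raised the arm, saw the disc hadn't moved, and repositioned.
- **Fingertip height:** the open fingertips sat about 23 mm above the reported tool-point height. I went by the pictures and by lowering in small steps while watching the force.
- **Red disc height:** triangulating it before the push gave 59 mm, which is wrong, so I used the stated height instead.
- **Panel fit from the side camera:** the panel corners fitted poorly in that view (about 3 pixels off), so positions came from the wrist and top cameras.

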